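# Lock the peg fixture plate into its bayonet stand

### The arm

A 6-joint arm with a two-finger parallel gripper is mounted at the origin on the work surface. World frame = base frame: x ahead of the robot, y to its left, z up, the work surface at z = 0. Lengths are in m, angles in rad, forces in N, time in s.
With the tool pointing down it reaches from about 0.375 to 0.925 m from the base axis. Payload 5.7 kg.
Tool frame: the origin (TCP) lies midway between the tips of the shut fingers; the grasp point (between the pads) lies 19 mm behind it (grip_point_offset is the distance from the TCP to the grasp point, in m); z points along the fingers, y is the line along which they close (so a half turn about z gives the same grasp; the last joint's range is limited). The gripper opens to 85 mm and grips with 20 to 120 N. Pads are 22 mm wide; open, the fingers measure 114 mm over their backs; the gripper's body (76 mm by 85 mm) begins 54 mm behind the grasp point. The pads swing forward as they close: fully open they stand 13 mm farther back than shut.
Start: joints at [1.11, 0.359, 1.51, -0, 1.272, -0.115], TCP at [0.203, 0.564, 0.209] pointing down, gripper open.
Joint ranges: [-2.97, 2.97], [-1.01, 2.36], [0.21, 2.38], [-0.96, 4.11], [0.2, 2.71], [-2.98, 2.98]. Speed limits (rad/s): [2.39, 2.39, 3.14, 3.14, 3.14, 3.14].

### API

Orientations are given as [roll, pitch, yaw] about the fixed x, y, z axes, in that order (R = Rz(yaw) Ry(pitch) Rx(roll)).
In Python, from rig import get_state, grab_frame, get_calibration, job_done, grip_point_offset gives the robot as it stands.
- The arm moves only by the shell command python3 -m inch 'ROWS' [OPENING] [FORCE]. ROWS is JSON, a list that holds one entry, the list of rows, each a list of 6 numbers: the shift along the tool's x, y, z each as a share of 300 mm, from -1 to 1, then the turn, a rotation vector about the tool's x, y, z each as a share of 45 degrees, from -1 to 1. A call has 1 to 10 rows; each row shifts and turns the commanded pose from where the row before left it, along the tool's axes as they then stand; what a row does not reach is not made up. A row lasts 1/10 s, in which the tool goes at most 50 mm and 8.59 degrees, less where a joint would pass 70% of its speed; a pose out of reach is approached as far as the arm can. A call with a number of a shift or a turn outside -1 to 1 is refused whole. A call with a gripper value outside its range is refused whole. OPENING is the gripper command: -1 is fully open, 1 is shut, values between are in proportion, set as the call begins (- or left out, the last holds). The fingers move at their own pace and stop on an object; FORCE is the grip in N (left out, the last holds). Time passes only in rows, so rows that do not move let the fingers close. It gives the time, the measured TCP pose, the force, the opening and the grip force at its end, in the units of the state.
- get_state(): the state, without advancing time (a new reading comes with each control period).
- grab_frame(name): name is "scene" or "top" or "wrist"; returns the picture (384x512x3 uint8, red, green, blue); there is no depth.
- get_calibration(name): a dict with "camera_matrix" (3x3 intrinsics, pixels), "k1" (the pictures are not rectified: a ray, as slopes to the right and down, at radius r is drawn at 1 + k1 r^2 times it, then the intrinsics apply), "rvec" (rotation vector, rad) and "tvec" (3), from world to camera coordinates, as OpenCV has them. Camera axes: x right, y down, z forward; pixel columns grow to the right and rows downward; lengths in m; the calibration is good to about 2 mm. A picture is of the moment at which its call begins: read the wrist's pose just before it. get_calibration takes no time and is no camera call; for the wrist camera it gives the pose at the moment of the call.
- job_done(): hands the job in; it is judged then, once.
The state is a dict: "time": time; "joint_positions": joint angles; "joint_velocities": joint speeds; "tau": joint torques, N m; "tcp_pos": TCP position; "ee_rot": TCP orientation; "force": force on the tool from outside, world axes, zero at the start; "moment": the same for the moment, N m; "grip_width": finger opening in m; "grasp_force": force on a finger pad.
Only numpy, scipy, OpenCV 4.12 (cv2) and the standard library are available. Lean on these libraries where they do the work, as an engineer would, in place of code of your own. Each camera call takes 0.05 s, during which the arm holds its last target. There are 200 camera calls.

### The job

Hang the round wooden peg plate, the one with two steel ears, in the steel bayonet stand: lower its ears onto the open ledges beside the hooks, then twist it clockwise (seen from above) under the hooks until both ears drop into their locking notches, and let go with it hanging level. Leave the plain round block without ears where it is.

Things in the scene. Friction and masses are not known exactly. Their poses are not given: they have to be found in the camera images.
- plate: Peg plate, loose, 0.3 kg: wooden disc 76 mm across, 16 thick, lying flat; through it a steel bar along y, 160 long, 12 wide, spanning 10 to 20 mm above the plate's underside: its ends are the ears. Dark upright grip in the middle, 24 mm thick (x), 44 wide (y), up to 95 mm above the underside: pinch the 24 mm at height 75. Origin: centre of underside, z up. Half-turn symmetric.
- stand: Fixed bayonet stand: foot 180 mm across, 10 thick, and two equal claws 54 to 84 mm from its axis at +y and -y, free between. Origin: centre of underside, z up. Each claw: notch on the y axis, 32 mm wide, floor 40 mm above the bench; over it a brass hook, underside 72, top 79; end stop on its clockwise side. In the notches the bar lies along y, the plate's underside 30 mm above the bench.
- ledge (a point): Middle of one open steel ledge (the other is opposite), 69 mm from the stand's axis, 45 degrees counterclockwise (from above) of its +y; axes as the stand's. Ledge top 52 mm above the bench, flat from the notch's edge to 67 degrees. A bar laid here (within 10 degrees) has the plate's underside at 42 mm, 10 mm free under the hooks; a 45 degree clockwise twist takes it over the notches, 12 mm deeper.
- blank: Plain rubbing block, loose, 0.25 kg, to be left alone: wooden disc 76 mm across, 16 mm thick, and dark upright grip up to 95 mm above the underside, just like the peg plate's, but no steel ears and no holes. Origin: centre of the underside; z up.
There are look-alikes about, which are no part of the job. What is shaped like the plate but turquoise is not meant.

How it is judged:
On the way:
1. The plate is between the claws at ledge height, its ears still outside the hooks' locking notches (bar at least 23 degrees from the stand's y axis) (horizontal distance between plate and stand below 0.018 m and z of plate in the frame of stand between 0.035 and 0.056 m and angle between the y axis of plate and the y axis of stand, either way round above 0.4 rad), for 0.05 s.
At the end, for the whole second after the job is handed in: The eared plate hangs still and level (within 5 degrees), both ears down in the notches under the hooks: underside 25 to 35 mm above the bench, centre within 18 mm of the stand's axis, bar within 12 degrees of the stand's y axis; the plain block within 40 mm of its start (horizontal distance between plate and stand below 0.018 m and z of plate in the frame of stand between 0.025 and 0.035 m and angle between the y axis of plate and the y axis of stand, either way round below 0.22 rad and angle between plate's own z axis and vertical below 0.09 rad and linear speed of plate below 0.02 m/s and contact force between plate and stand above 0.5 N and distance of blank from where it was at the start of the episode below 0.04 m); the robot touches nothing.
It fails at once if The plain block without ears is moved more than 40 mm (distance of blank from where it was at the start of the episode above 0.04 m).
It also fails if it takes over 38 s, if anything falls off the work surface, if the arm or the gripper's body presses on something with over 40 N, if the wrist force passes 120 N, or if a joint passes its speed limit or range.

## Working session

There is one attempt and no reset: what is moved stays moved. The work goes in short steps, Python scripts to look and compute and a shell command to move; the robot and the scene stay as the last step left them, time stands still between calls to the robot, and variables do not carry over. Pictures are saved under pics/ and viewed, at most 10 in all, crops included, and the job is handed in when it is done.

```bash
mkdir -p pics; ls; python3 - <<'E'
from rig import *
import cv2
s=get_state();print({k:(s[k]) for k in('time','tcp_pos','ee_rot','grip_width')},grip_point_offset if not callable(grip_point_offset) else grip_point_offset())
for n in('top','scene'):
    cv2.imwrite(f'pics/{n}0.png',grab_frame(n)[:,:,::-1])
    print(get_calibration(n))
E
```

```text
pics
{'time': 0.0, 'tcp_pos': array([0.20299782, 0.56382392, 0.20832727]), 'ee_rot': array([-3.13968904e+00, -2.07409440e-04,  2.79591735e+00]), 'grip_width': 0.08534425045607086} 0.0187
{'camera_matrix': array([[395.75889252,   0.        , 256.18137606],
       [  0.        , 395.75889252, 196.33507739],
       [  0.        ,   0.        ,   1.        ]]), 'k1': -0.021259234774141048, 'rvec': array([ 2.14325473, -2.13121697,  0.20094591]), 'tvec': array([0.07365656, 0.41997426, 0.97314119])}
{'camera_matrix': array([[347.66978417,   0.        , 249.60133808],
       [  0.        , 347.66978417, 192.37887357],
       [  0.        ,   0.        ,   1.        ]]), 'k1': -0.08766360551749758, 'rvec': array([ 1.46697361,  2.21871555, -0.79830307]), 'tvec': array([ 0.10662589, -0.28220269,  1.36634533])}
```

View pics/top0.png

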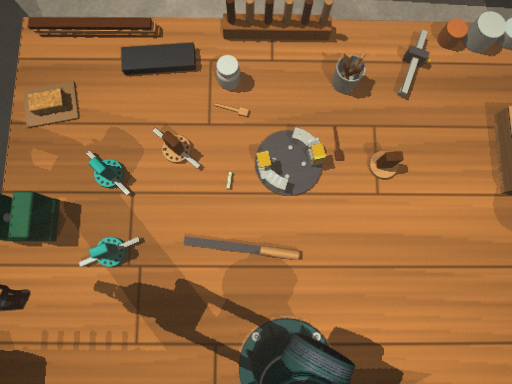

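View pics/scene0.png

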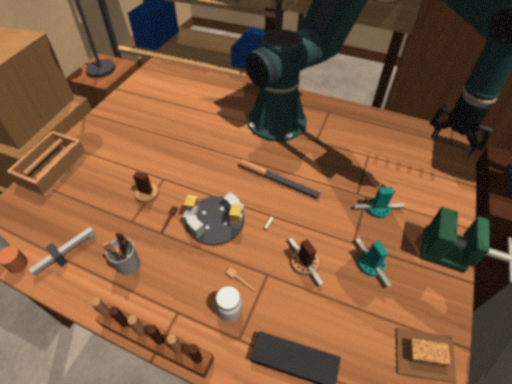

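The top view shows the eared plate at about (176,149), with its bar running from (155,130) to (200,167). The stand is at (289,162) with brass hooks at (264,159) and (319,152). The blank is at (384,164), and the turquoise look-alikes are at the left. I'll zoom in to measure.

```bash
cat > h.py <<'E'
import numpy as np, cv2
from rig import *
def ray(c,p,z):
    K=c['camera_matrix'];R=cv2.Rodrigues(np.array(c['rvec']))[0];t=np.array(c['tvec']).ravel()
    u=np.linalg.solve(K,[p[0],p[1],1.])[:2]; v=u.copy()
    for _ in range(20): v=u/(1+c['k1']*(v@v))
    o=-R.T@t; d=R.T@np.array([v[0],v[1],1]); return o+d*(z-o[2])/d[2]
def proj(c,P):
    K=c['camera_matrix'];R=cv2.Rodrigues(np.array(c['rvec']))[0]
    q=R@np.array(P,float)+np.array(c['tvec']).ravel(); v=q[:2]/q[2]; v=v*(1+c['k1']*(v@v))
    return K[:2,:2]@v+K[:2,2]
E
python3 - <<'E'
import cv2
im=cv2.imread('pics/top0.png')[112:212,140:340]
cv2.imwrite('pics/top0c.png',cv2.resize(im,None,fx=4,fy=4,interpolation=cv2.INTER_CUBIC))
E
```

```text
(no output)
```

View pics/top0c.png

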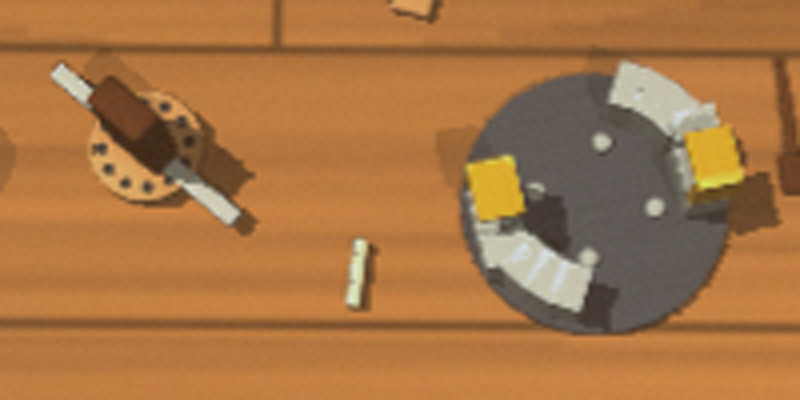

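The 4x crop shows the bar ends at (58,70) and (234,219), the hooks at (495,188) and (714,157), and the foot disc centred near (596,203).

```bash
python3 - <<'E'
from h import *
c=get_calibration('top')
P=lambda x,y,z: ray(c,(x/4+140-.4,y/4+112-.4),z)
a,b=P(58,70,.02),P(234,219,.02);print('bar',a,b,(a+b)/2,np.linalg.norm(a-b),np.degrees(np.arctan2(*(a-b)[1::-1])))
g=P(119,109,.095);print('grip top',g)
d=P(147,147,.016);print('disc',d)
l,r=P(495,188,.079),P(714,157,.079);print('hooks',l,r,(l+r)/2,np.linalg.norm(l-r),np.degrees(np.arctan2(*(l-r)[1::-1])))
print('foot',P(596,203,.01),P(462,203,.01)-P(728,203,.01))
s=get_state();print(s['ee_rot'],s['joint_positions'])
E
```

```text
bar [0.60236717 0.34866829 0.02      ] [0.5010791  0.22840116 0.02      ] [0.55172314 0.28853472 0.02      ] 0.1572369413306456 49.89616911296868
grip top [0.55107484 0.29076467 0.095     ]
disc [0.55078353 0.28806423 0.016     ]
hooks [0.50720909 0.05924096 0.079     ] [ 0.52839773 -0.0775209   0.079     ] [ 0.51780341 -0.00913997  0.079     ] 0.13839351025559424 98.80686497933772
foot [ 0.51647596 -0.01018995  0.01      ] [-0.00151509  0.1772171   0.        ]
[-3.13994364e+00 -1.71884769e-04  2.79581442e+00] [ 1.10991088e+00  3.59445092e-01  1.51131918e+00 -1.95086382e-05
  1.27248622e+00 -1.15101603e-01]
```

```bash
python3 -m inch '[[[0,0,0,0,0,0.175],[0,0,0,0,0,0.175],[0,0,0,0,0,0.175],[0,0,0,0,0,0.175],[0,0,0,0,0,0.175],[0,0,0,0,0,0.175],[0,0,0,0,0,0.175],[0,0,0,0,0,0.175],[0,0,0,0,0,0.175],[0,0,0,0,0,0.175]]]' -1
python3 -m inch '[[[0,0,0,0,0,0.175],[0,0,0,0,0,0.175],[0,0,0,0,0,0.175],[0,0,0,0,0,0.175],[0,0.06,0,0,0,0],[0,0.12,0,0,0,0],[0,0.15,0,0,0,0],[0,0.15,0,0,0,0],[0,0.15,0,0,0,0],[0,0.15,0,0,0,0]]]'
python3 -m inch '[[[0,0.15,0,0,0,0],[0,0.15,0,0,0,0],[0,0.15,0,0,0,0],[0,0.13,0,0,0,0],[0,0.08,0,0,0,0],[0,0.04,0,0,0,0],[0.046,0,0,0,0,0],[0,0,0,0,0,0],[0,0,0,0,0,0]]]'
python3 - <<'E'
from h import *
s=get_state();x,y,z=s['tcp_pos'];yaw=s['ee_rot'][2];d=np.array([.5515-x,.2885-y]);c,k=np.cos(yaw),np.sin(yaw)
print(s['time'],s['ee_rot'],np.degrees(yaw),'tool dx,dy share',(d[0]*c+d[1]*k)/.3,(d[0]*k-d[1]*c)/.3,'dz',(z-.056)/.3, 'turn share',(np.degrees(yaw)-49.9)/45)
cv2.imwrite('pics/w1.png',grab_frame('wrist')[:,:,::-1])
cc=get_calibration('wrist')
print(proj(cc,[.5515,.2885,.095]),proj(cc,[.6024,.3487,.02]),proj(cc,[.501,.2284,.02]))
E
```

```text
time: 1.1
tcp_pos: [0.2032, 0.5641, 0.2087]
ee_rot: [-3.141, 0.001, 1.416]
force: [-0.1, 0.5, -0.5]
grip_width: 0.0853
grasp_force: 0.0
time: 2.1
tcp_pos: [0.3839, 0.4115, 0.209]
ee_rot: [3.141, 0.001, 0.875]
force: [0.6, -0.3, 0.6]
grip_width: 0.0853
grasp_force: 0.0
time: 3.0
tcp_pos: [0.5512, 0.2903, 0.209]
ee_rot: [-3.141, 0.001, 0.874]
force: [0.6, 0.2, 0.3]
grip_width: 0.0853
grasp_force: 0.0
3.0 [-3.14097324e+00  5.53569811e-04  8.73873444e-01] 50.06926014880723 tool dx,dy share -0.003939669449020096 0.004724384467392032 dz 0.509923871304281 turn share 0.003761336640160727
[252.4946183  180.82070541] [252.72343655 103.43354491] [252.13476017 222.30705242]
```

View pics/w1.png

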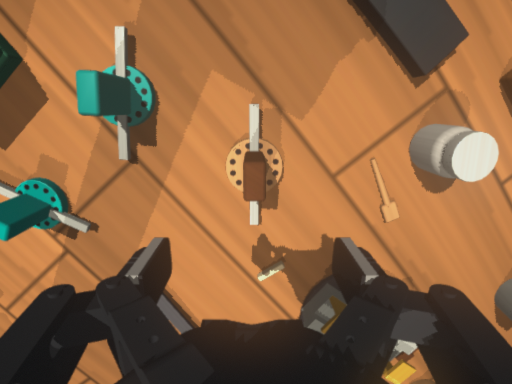

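The wrist view confirms the plate: bar ends at (254,104) and (255,223), within 2 px of prediction, and the grip is midway between the fingers. Now I descend and grasp.

```bash
python3 -m inch '[[[-0.004,0.007,0.06,0,0,0],[0,0,0.1,0,0,0],[0,0,0.12,0,0,0],[0,0,0.1,0,0,0],[0,0,0.07,0,0,0],[0,0,0.04,0,0,0],[0,0,0.02,0,0,0],[0,0,0,0,0,0],[0,0,0,0,0,0]]]'
python3 -m inch '[[[0,0,0,0,0,0],[0,0,0,0,0,0],[0,0,0,0,0,0],[0,0,0,0,0,0],[0,0,0,0,0,0],[0,0,0,0,0,0],[0,0,0,0,0,0],[0,0,0,0,0,0]]]' 1 70
```

```text
time: 3.95
tcp_pos: [0.5536, 0.2875, 0.0573]
ee_rot: [3.141, -0.001, 0.872]
force: [0.5, 0.1, -0.4]
grip_width: 0.0854
grasp_force: 0.0
time: 4.75
tcp_pos: [0.5529, 0.2872, 0.0567]
ee_rot: [3.142, -0.0, 0.872]
force: [-1.9, 0.9, 5.4]
grip_width: 0.0226
grasp_force: 69.2
```

```bash
python3 -m inch '[[[0,0,-0.04,0,0,0],[0,0,-0.08,0,0,0],[0,0,-0.11,0,0,0],[0,0,-0.11,0,0,0],[0,0,-0.07,0,0,0],[0,0,-0.03,0,0,0],[0,0,0,0,0,-0.08],[0,0,0,0,0,-0.17],[0,0,0,0,0,-0.17],[0,0,0,0,0,-0.17]]]'
python3 -m inch '[[[0,0,0,0,0,-0.17],[0,0,0,0,0,-0.17],[0,0,0,0,0,-0.17],[0,0,0,0,0,-0.17],[0,0,0,0,0,-0.17],[0,0,0,0,0,-0.17],[0,0,0,0,0,-0.17],[0,0,0,0,0,-0.17],[0,0,0,0,0,-0.17],[0,0,0,0,0,-0.135]]]'
python3 -m inch '[[[-0.03,-0.053,0,0,0,0],[-0.055,-0.098,0,0,0,0],[-0.07,-0.124,0,0,0,0],[-0.07,-0.124,0,0,0,0],[-0.07,-0.124,0,0,0,0],[-0.07,-0.124,0,0,0,0],[-0.06,-0.106,0,0,0,0],[-0.04,-0.07,0,0,0,0],[-0.025,-0.046,0,0,0,0],[0,0,0,0,0,0]]]'
python3 -m inch '[[[0,0,0,0,0,0],[0,0,0,0,0,0]]]'
python3 - <<'E'
from h import *
s=get_state();x,y,z=s['tcp_pos'];yaw=s['ee_rot'][2];d=np.array([.517-x,-.0097-y]);c,k=np.cos(yaw),np.sin(yaw)
print(s['tcp_pos'],s['ee_rot'],np.degrees(yaw),'tool dx,dy share',(d[0]*c+d[1]*k)/.3,(d[0]*k-d[1]*c)/.3)
for n in('wrist','scene'):
  cv2.imwrite(f'pics/{n}2.png',grab_frame(n)[:,:,::-1])
cc=get_calibration('wrist')
for a in(98.8,278.8,143.8,323.8):
  t=np.radians(a); print(a,proj(cc,[.517+.069*np.cos(t),-.0097+.069*np.sin(t),.079 if a in(98.8,278.8) else .052]))
E
```

```text
time: 5.75
tcp_pos: [0.5519, 0.2865, 0.187]
ee_rot: [-3.14, 0.002, 1.34]
force: [0.2, 0.7, -4.1]
grip_width: 0.0223
grasp_force: 69.2
time: 6.75
tcp_pos: [0.5519, 0.2865, 0.1869]
ee_rot: [-3.139, -0.002, 2.648]
force: [0.8, -0.4, -3.2]
grip_width: 0.0221
grasp_force: 69.2
time: 7.75
tcp_pos: [0.5566, -0.0146, 0.1878]
ee_rot: [-3.14, -0.001, 2.639]
force: [0.5, -0.1, -3.2]
grip_width: 0.0224
grasp_force: 69.4
time: 7.95
tcp_pos: [0.5569, -0.0113, 0.188]
ee_rot: [3.141, -0.001, 2.643]
force: [-0.3, -0.4, -2.5]
grip_width: 0.0224
grasp_force: 69.4
[ 0.55687931 -0.01125256  0.18799244] [ 3.14144398e+00 -8.20571559e-04  2.64308916e+00] 151.43785382689381 tool dx,dy share 0.11922751300368405 -0.059010514466095204
98.8 [292.05098401 103.6501009 ]
278.8 [182.73921951 188.0507725 ]
143.8 [244.65985763  77.25076935]
323.8 [229.34732571 203.83464653]
```

View pics/wrist2.png

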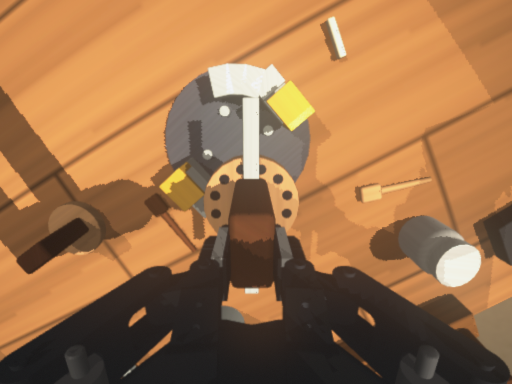

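The bar runs along image column 251 and the hooks are at (290,104) and (182,187), matching prediction within 2 px. The yaw overshot by 7.6°, so I correct that, centre and lower.

```bash
python3 -m inch '[[[0.04,-0.02,0,0,0,0],[0.05,-0.025,0,0,0,0],[0.03,-0.014,0,0,0,0],[0,0,0,0,0,0.085],[0,0,0,0,0,0.085],[0,0,0,0,0,0],[0,0,0,0,0,0],[0,0,0,0,0,0]]]'
python3 - <<'E'
from h import *
s=get_state();x,y,z=s['tcp_pos'];yaw=s['ee_rot'][2];d=np.array([.517-x,-.0097-y]);c,k=np.cos(yaw),np.sin(yaw)
print(s['tcp_pos'],np.degrees(yaw),'tool dx,dy share',(d[0]*c+d[1]*k)/.3,(d[0]*k-d[1]*c)/.3,'dz',(z-.104)/.3)
E
```

```text
time: 8.85
tcp_pos: [0.517, -0.0105, 0.1882]
ee_rot: [-3.142, 0.0, 2.511]
force: [-0.5, -1.2, -2.5]
grip_width: 0.0226
grasp_force: 69.5
[ 0.51698217 -0.01046807  0.18824431] 143.84556327624279 tool dx,dy share 0.001462457543163811 0.0021022618366305103 dz 0.280814377346521
```

```bash
python3 -m inch '[[[0,0.002,0.03,0,0,0],[0,0,0.06,0,0,0],[0,0,0.07,0,0,0],[0,0,0.06,0,0,0],[0,0,0.04,0,0,0],[0,0,0.02,0,0,0],[0,0,0,0,0,0],[0,0,0,0,0,0]]]'
python3 -m inch '[[[0,0,0.006,0,0,0],[0,0,0.004,0,0,0],[0,0,0.002,0,0,0],[0,0,0,0,0,0],[0,0,0,0,0,0]]]'
```

```text
time: 9.65
tcp_pos: [0.518, -0.0102, 0.1046]
ee_rot: [3.141, 0.001, 2.509]
force: [0.3, 0.1, -2.9]
grip_width: 0.0223
grasp_force: 69.3
time: 10.15
tcp_pos: [0.5176, -0.0101, 0.1007]
ee_rot: [3.142, 0.0, 2.509]
force: [0.1, -0.1, -3.7]
grip_width: 0.0221
grasp_force: 69.4
```

```bash
python3 -m inch '[[[0,0,0,0,0,0.06],[0,0,0,0,0,0.12],[0,0,0,0,0,0.14],[0,0,0,0,0,0.14],[0,0,0,0,0,0.14],[0,0,0,0,0,0.14],[0,0,0,0,0,0.12],[0,0,0,0,0,0.08],[0,0,0,0,0,0.05],[0,0,0,0,0,0]]]'
python3 -m inch '[[[0,0,0,0,0,0],[0,0,0,0,0,0]]]'
```

```text
time: 11.15
tcp_pos: [0.5175, -0.0101, 0.1007]
ee_rot: [3.142, 0.0, 1.731]
force: [-0.5, -0.4, -3.4]
grip_width: 0.0226
grasp_force: 69.5
time: 11.35
tcp_pos: [0.5175, -0.0101, 0.1006]
ee_rot: [-3.142, 0.0, 1.732]
force: [-0.1, 0.0, -2.8]
grip_width: 0.0224
grasp_force: 69.5
```

```bash
python3 -m inch '[[[0,0,0.01,0,0,0.008],[0,0,0.012,0,0,0],[0,0,0.01,0,0,0],[0,0,0.006,0,0,0],[0,0,0.002,0,0,0],[0,0,0,0,0,0],[0,0,0,0,0,0]]]'
python3 -m inch '[[[0,0,0.003,0,0,0],[0,0,0.003,0,0,0],[0,0,0,0,0,0],[0,0,0,0,0,0]]]'
```

```text
time: 12.05
tcp_pos: [0.5175, -0.0101, 0.0886]
ee_rot: [-3.142, 0.0, 1.725]
force: [-0.3, -0.2, -2.6]
grip_width: 0.0225
grasp_force: 69.5
time: 12.45
tcp_pos: [0.5174, -0.0101, 0.0868]
ee_rot: [-3.141, 0.0, 1.725]
force: [-0.0, -0.2, -3.0]
grip_width: 0.0226
grasp_force: 69.5
```

```bash
python3 -m inch '[[[0,0,0.003,0,0,0],[0,0,0,0,0,0],[0,0,0,0,0,0]]]'
python3 -m inch '[[[0,0,0,0,0,0],[0,0,0,0,0,0],[0,0,0,0,0,0],[0,0,0,0,0,0],[0,0,0,0,0,0],[0,0,0,0,0,0],[0,0,0,0,0,0]]]' -1
python3 -m inch '[[[0,0,-0.03,0,0,0],[0,0,-0.08,0,0,0],[0,0,-0.1,0,0,0],[0,0,-0.1,0,0,0],[0,0,-0.08,0,0,0],[0,0,-0.03,0,0,0],[0,0,0,0,0,0],[0,0,0,0,0,0]]]'
python3 - <<'E'
from h import *
cv2.imwrite('pics/w3.png',grab_frame('wrist')[:,:,::-1])
i=grab_frame('scene')[150:270,130:290,::-1]
cv2.imwrite('pics/s3.png',cv2.resize(i,None,fx=4,fy=4,interpolation=cv2.INTER_CUBIC))
cc=get_calibration('wrist')
for a in(98.8,278.8):
  t=np.radians(a); print(a,proj(cc,[.517+.08*np.cos(t),-.0097+.08*np.sin(t),.05]))
print(proj(cc,[.517,-.0097,.125]))
E
```

```text
time: 12.75
tcp_pos: [0.5177, -0.0101, 0.0864]
ee_rot: [3.141, 0.0, 1.725]
force: [-2.2, -0.4, 5.6]
grip_width: 0.022
grasp_force: 70.4
time: 13.45
tcp_pos: [0.5175, -0.0101, 0.0859]
ee_rot: [-3.142, 0.0, 1.725]
force: [0.4, -0.4, -0.5]
grip_width: 0.0853
grasp_force: 0.0
time: 14.25
tcp_pos: [0.5168, -0.01, 0.2111]
ee_rot: [-3.14, -0.0, 1.725]
force: [-1.2, -0.7, -0.9]
grip_width: 0.0855
grasp_force: 0.0
98.8 [253.2907679 101.2049933]
278.8 [252.88817648 231.64253345]
[253.28672625 187.54858808]
```

View pics/w3.png

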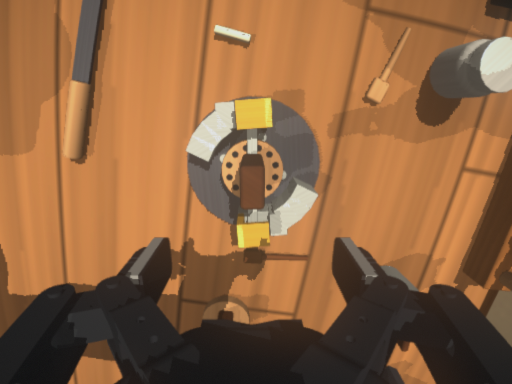

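View pics/s3.png

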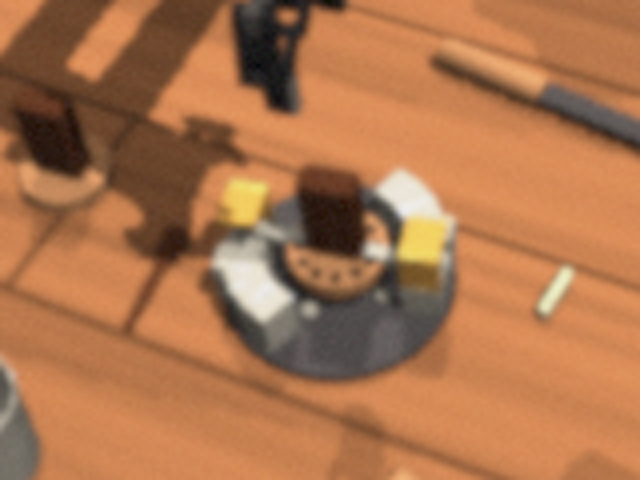

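The wrist view shows the plate centred at about (252,172), with the bar running vertically under both hooks at (253,113) and (253,235). In the scene view it hangs level under the hooks, the blank hasn't moved and the gripper is clear.

```bash
python3 -c "from rig import *; print(job_done())"
```

```text
the job is handed in; nothing more can be done
None
```

The eared plate hangs level with both ears down in the locking notches under the hooks, the plain block was never touched, the gripper is clear, and I handed the job in after about 14 s of the 38 s allowed (no verdict was returned).

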